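# Level the coffee maker's plinth

## Robot

A 6-joint arm with a two-finger parallel gripper is mounted at the origin on a cart in front of the work surface, level with it; the furniture and walls round the work are solid. World frame = base frame: x ahead of the robot, y to its left, z up, the work surface at z = 0. Lengths are in m, angles in rad, forces in N, time in s.
With the tool pointing down it reaches from about 0.325 to 0.875 m from the base axis. Payload 4.4 kg.
Tool frame: the origin (TCP) lies on the centre line of the jaws, within the pads' length; the fingertips stand 14 mm ahead of it and the grasp point (between the pads) lies 5 mm behind it (robot.tips_ahead is the z of the fingertips in the tool frame, in m); z points along the fingers, y is the line along which they close (so a half turn about z gives the same grasp; the last joint's range is limited). The gripper opens to 85 mm and grips with 20 to 120 N. Pads are 22 mm wide; open, the fingers measure 114 mm over their backs; the gripper's body (76 mm by 85 mm) begins 54 mm behind the grasp point. The pads swing forward as they close: fully open they stand 13 mm farther back than shut.
Start: joints at [1.093, 0.207, 1.542, -0, 1.393, -0.15], TCP at [0.185, 0.544, 0.245] pointing down, gripper open.
Joint ranges: [-2.73, 2.73], [-0.86, 2.22], [0.23, 2.46], [-1.11, 4.25], [0.08, 2.63], [-2.82, 2.82]. Speed limits (rad/s): [2.79, 2.79, 3.14, 3.14, 3.14, 3.14].

## Interface

Orientations are given as [roll, pitch, yaw] about the fixed x, y, z axes, in that order (R = Rz(yaw) Ry(pitch) Rx(roll)).
In Python, from workcell import robot gives the robot as it stands. The module is installed in compiled form; this text tells all that it offers.
- The arm moves only by the tool drive_tool, never from a script. Its argument "plan" is a list of rows, each a list of 7 numbers: the gripper command: -1 is fully open, 1 is shut, values between are in proportion, then the shift along the world's x, y, z in cm, then the turn, a rotation vector about the world's x, y, z in degrees. In form: [[claw, x, y, z, rx, ry, rz], ...]. A call has 1 to 12 rows; each row is the pose to reach, as a shift and turn from the pose commanded when the call began; what a row does not reach only later rows make up. A row lasts 1/8 s, in which the tool goes at most 62.5 mm and 10.7 degrees, less where a joint would pass 70% of its speed; a pose out of reach is approached as far as the arm can. A call with a gripper value outside its range is refused whole. The fingers move at their own pace and stop on an object; "squeeze" is the grip in N (left out, the last holds). Time passes only in rows, so rows that repeat a pose let the fingers close. It gives the time, the measured TCP pose, the force, the opening and the grip force at its end, in the units of the state.
- robot.get_obs(): the state, without advancing time (a new reading comes with each control period).
- robot.camera(name): name is "side" or "top" or "wrist"; returns the picture (480x640x3 uint8, red, green, blue); there is no depth.
- robot.get_calibration(name): a dict with "fx", "fy", "cx", "cy" (pixels), "dist_coeffs" ([k1, k2, p1, p2, k3] as OpenCV has them; the pictures are not rectified), "rvec" (rotation vector, rad) and "tvec" (3), from world to camera coordinates, as OpenCV has them; the wrist camera has in their place "T_tool_cam" (4x4, takes a point from camera to tool coordinates, whose origin is the TCP and whose axes are the flange's). Camera axes: x right, y down, z forward; pixel columns grow to the right and rows downward; lengths in m; the calibration is good to about 2 mm. A picture is of the moment at which its call begins: read the wrist's pose just before it. get_calibration takes no time and is no camera call.
- robot.finish_job(): hands the job in; it is judged then, once.
The state is a dict: "t": time; "qpos": joint angles; "qd": joint speeds; "joint_efforts": joint torques, N m; "tool_pos": TCP position; "ee_rot": TCP orientation; "force": force on the tool from outside, world axes, zero at the start; "ft_torque": the same for the moment, N m; "gripper_width": opening from 0.0 (shut) to 1.0 (fully open); "gripper_force": force on a finger pad.
Only numpy, scipy, OpenCV 4.12 (cv2) and the standard library are available. Lean on these libraries where they do the work, as an engineer would, in place of code of your own. Each camera call takes 0.05 s, during which the arm holds its last target. There are 200 camera calls.

## Task

Level the empty oak appliance plinth so that the coffee maker can go on it later: lay the red spirit level lengthwise on the board, let go of it, and turn the black wing knob of the levelling foot until the bubble sits centred between the two black lines. Then press the level flat onto the board from above with a light, steady push and finish while still pressing, the bubble still between its lines. Leave the other things on the worktop alone.

Things in the scene. Friction and masses are not known exactly. Their poses are not given: they have to be found in the camera images.
- level: red spirit level with black end caps, 230 x 24 x 48 mm, 0.3 kg, loose, right of the plinth. Origin: centre of its flat underside; x along its length, z up. The vial lies in a 56 mm long window in the middle of the top; the flat top faces (48 mm up, for pressing) run from 30 to 115 mm either side of the middle. Grip across the 24 mm width at the middle, 28 mm up
- vial_centre (a point): middle of the yellow-green vial, 40 mm above the level's underside, axes as the level's. Two black lines stand 9.5 mm either side of it along x
- bubble: the pale air bubble, 14 mm long, 9 mm wide; origin: its centre. It floats along the level's x toward the higher end, 1 mm off vial_centre per mrad of slope (at most 16 mm), and rests about 1 s after the level does. Centred means within 2.5 mm of vial_centre along x: between the lines
- board_top (a point): centre of the top face of the plinth's oak board, about 72 mm above the worktop. Board 200 mm (x) by 320 mm (y, its length), 22 mm thick. Two fixed feet near its +y end; the levelling foot beyond its -y end always starts too low, so that end hangs 2 to 4 mm low. The plinth does not slide
- plinth_board: the plinth's board with its two fixed feet, axes as board_top. Origin: at worktop height midway between the two fixed feet, 135 mm along +y from the board's middle; it tilts about its x there
- foot_knob: screw spindle of the levelling foot, black wing knob on top, on the board's centre line 45 mm beyond its -y end. Origin: on the axis at worktop height; axis z; x along the wings. It only turns (0.06 N m) and stays where left. Clockwise from above raises the board's -y end: per rad 1.27 mm, 3.7 mrad of slope, 3.7 mm of bubble travel (level lengthwise). Starts 1.6 to 3.0 rad short of level
- knob_grip (a point): grip point of the wing knob, on its axis, 106 mm above the worktop, axes as the knob's. The wing grip is 56 mm long (x), 13 mm thick (y), 30 mm high (86 to 116 mm above the worktop); below it only the threaded bush (radius 14 mm, top 68 mm up) and the board
- bean_tin: food tin with a tomato label, 75 mm wide, 58 mm high, loose bystander, left of the plinth
- tumbler: clear glass tumbler, 81 mm wide, 91 mm high, loose bystander, back left of the plinth
- cup_c: small white cup with handle, 62 x 89 x 52 mm, loose bystander behind the spirit level

How it is judged:
By the outcome, as a careful person would: the job done as asked, in the order asked, and still so for the second after the job is handed in, while the arm keeps its last pose, push and grip.
It also fails if it takes over 72 s, if anything falls off the work surface, if the arm or the gripper's body presses on something with over 40 N, if the wrist force passes 120 N, or if a joint passes its speed limit or range.

## Working session

There is one attempt and no reset: what is moved stays moved. The work goes in short steps, Python scripts to look and compute and a tool call to move; the robot and the scene stay as the last step left them, time stands still between calls to the robot, and variables do not carry over. Pictures are saved under pics/ and viewed, at most 10 in all, crops included, and the job is handed in when it is done.

Besides the shell and the picture viewer there is one more tool, called after "Request:" by a JSON object that holds its "name" and its "arguments". drive_tool: Moves the arm, as the interface text tells. Its arguments: {"type":"object","properties":{"plan":{"type":"array"},"squeeze":{"type":"number"}},"required":["plan"]}

```bash
mkdir -p pics; cat > h.py <<'E'
import numpy as np, cv2
from workcell import robot
from scipy.spatial.transform import Rotation as Ro
def pose(name):
    c=robot.get_calibration(name); K=np.array([[c['fx'],0,c['cx']],[0,c['fy'],c['cy']],[0,0,1.]]); d=np.array(c['dist_coeffs'],float)
    if 'T_tool_cam' in c:
        o=robot.get_obs(); T=np.eye(4); T[:3,:3]=Ro.from_euler('xyz',o['ee_rot']).as_matrix() if len(o['ee_rot'])==3 else Ro.from_quat(o['ee_rot']).as_matrix(); T[:3,3]=o['tool_pos']
        W=T@np.array(c['T_tool_cam']); return K,d,W[:3,:3],W[:3,3]
    R=cv2.Rodrigues(np.array(c['rvec'],float))[0]; return K,d,R.T,-R.T@np.array(c['tvec'],float).ravel()
def snap(name,f=None):
    P=pose(name); im=robot.camera(name)
    if f: cv2.imwrite('pics/'+f,im[:,:,::-1])
    return im,P
def ray(P,uv):
    K,d,R,t=P; n=cv2.undistortPoints(np.array(uv,float).reshape(-1,1,2),K,d).reshape(-1,2)
    return t,np.c_[n,np.ones(len(n))]@R.T
def onz(P,uv,z):
    t,v=ray(P,uv); return t+v*((z-t[2])/v[:,2])[:,None]
def proj(P,X):
    K,d,R,t=P; return cv2.projectPoints(np.array(X,float).reshape(-1,1,3),cv2.Rodrigues(R.T)[0],-R.T@t,K,d)[0].reshape(-1,2)
E
python3 - <<'E'
from h import *
o=robot.get_obs(); print(o)
a,P=snap('top'); b,Q=snap('side')
print(P[3],Q[3], P[2][:,2],Q[2][:,2])
cv2.imwrite('pics/a.png',a[:,:,::-1]);cv2.imwrite('pics/b.png',b[:,:,::-1])
E
```

```text
{'t': 0.0, 'qpos': array([ 1.09250725e+00,  2.07437585e-01,  1.54296612e+00, -1.93723232e-05,
        1.39348804e+00, -1.50510292e-01]), 'qd': array([-0.00130741, -0.00081146,  0.00122154, -0.00208815, -0.00094048,
        0.00066307]), 'joint_efforts': array([ 9.31004615e-04, -3.83014870e+01, -2.91599625e+01, -1.42260556e-04,
        1.03647498e-02, -2.29664334e-05]), 'tool_pos': array([0.1847993 , 0.54372647, 0.24410997]), 'ee_rot': array([-3.13931670e+00, -3.25885386e-04,  2.81381694e+00]), 'force': array([-0.12999644,  0.18906739,  0.39179887]), 'ft_torque': array([-0.00721548,  0.03088542, -0.00527959]), 'gripper_force': 0.0, 'gripper_width': 0.9954725421251783}
[0.43821239 0.0192985  1.46958289] [ 0.15765547 -1.48985297  0.74132387] [ 0.10327009 -0.0091346  -0.99461141] [ 0.25403805  0.887818   -0.38372369]
```

View pics/a.png

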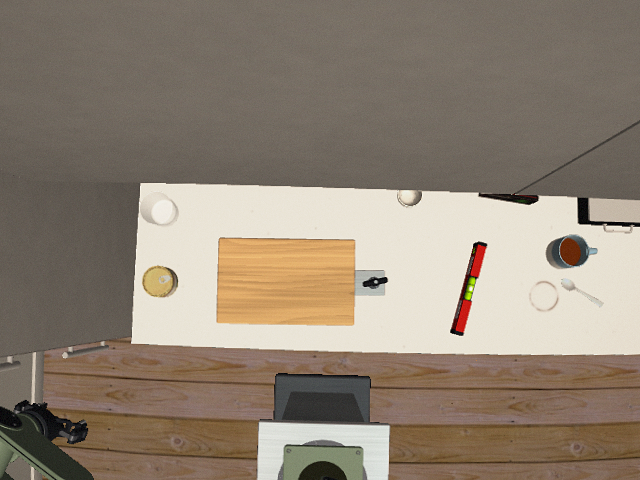

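View pics/b.png

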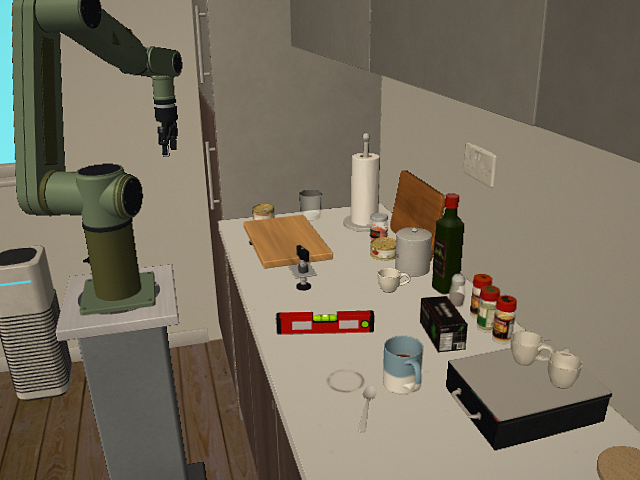

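The top view shows the board at about (287,281), the wing knob at (375,283) and the level at (469,289), almost along world x. The side view shows the same layout with the level at (325,322).

```bash
python3 - <<'E'
from h import *
a=cv2.imread('pics/a.png'); P=pose('top'); hsv=cv2.cvtColor(a,cv2.COLOR_BGR2HSV)
def big(m):
    c=max(cv2.findContours(m.astype(np.uint8),0,1)[0],key=cv2.contourArea); return c
roi=np.zeros(a.shape[:2],bool); roi[235:340,440:495]=1
lev=big(roi&((hsv[:,:,1]>120)|(hsv[:,:,2]<60)))
r=cv2.minAreaRect(lev); bp=cv2.boxPoints(r); q=onz(P,bp,0.048); print('lev',r); print(q.round(4)); print('c',q.mean(0))
i=np.argmin; e=[np.linalg.norm(q[k]-q[(k+1)%4]) for k in range(4)]; print(np.round(e,4))
k=int(np.argmax(e)); v=q[(k+1)%4]-q[k]; print('yaw',np.degrees(np.arctan2(v[1],v[0])))
g=roi&(hsv[:,:,0]>25)&(hsv[:,:,0]<70)&(hsv[:,:,1]>100); ys,xs=np.nonzero(g); print('vial',onz(P,[[xs.mean(),ys.mean()]],0.045))
roi[:]=0; roi[225:340,205:362]=1
b=big(roi&(hsv[:,:,1]>70)); r=cv2.minAreaRect(b); q=onz(P,cv2.boxPoints(r),0.072); print('board',q.round(4),q.mean(0), [np.linalg.norm(q[k]-q[(k+1)%4]).round(4) for k in range(4)])
roi[:]=0; roi[268:298,358:392]=1
b=big(roi&(hsv[:,:,2]<70)); r=cv2.minAreaRect(b);q=onz(P,cv2.boxPoints(r),0.116); print('knob',r,q.round(4),q.mean(0))
m=cv2.moments(b);print(onz(P,[[m['m10']/m['m00'],m['m01']/m['m00']]],0.112))
v=cv2.fitLine(b,2,0,.01,.01).ravel(); w=onz(P,[[v[2],v[3]],[v[2]+20*v[0],v[3]+20*v[1]]],.116); w=w[1]-w[0]; print('wing yaw',np.degrees(np.arctan2(w[1],w[0])))
cv2.imwrite('pics/c.png',cv2.resize(a[230:345,340:500],None,fx=5,fy=5,interpolation=2))
E
```

```text
lev ((468.30963134765625, 288.08099365234375), (12.87464714050293, 95.16819763183594), 14.656750679016113)
[[ 0.3785 -0.2911  0.048 ]
 [ 0.5994 -0.3472  0.048 ]
 [ 0.5925 -0.3779  0.048 ]
 [ 0.3713 -0.3213  0.048 ]]
c [ 0.4854373  -0.33439223  0.048     ]
[0.2279 0.0315 0.2282 0.031 ]
yaw 165.6426348581544
vial [[ 0.49184484 -0.3378849   0.045     ]]
board [[ 0.3856  0.2567  0.072 ]
 [ 0.5858  0.2628  0.072 ]
 [ 0.5912 -0.0585  0.072 ]
 [ 0.3915 -0.0609  0.072 ]] [0.48852735 0.10001549 0.072     ] [np.float64(0.2002), np.float64(0.3213), np.float64(0.1997), np.float64(0.3177)]
knob ((374.4000244140625, 281.20001220703125), (8.854375839233398, 24.033309936523438), 71.56504821777344) [[ 0.4926 -0.0735  0.116 ]
 [ 0.5112 -0.1245  0.116 ]
 [ 0.4924 -0.1312  0.116 ]
 [ 0.4739 -0.0802  0.116 ]] [ 0.4925276  -0.10235796  0.116     ]
[[ 0.49164152 -0.10238947  0.112     ]]
wing yaw -74.51661116905429
```

View pics/c.png

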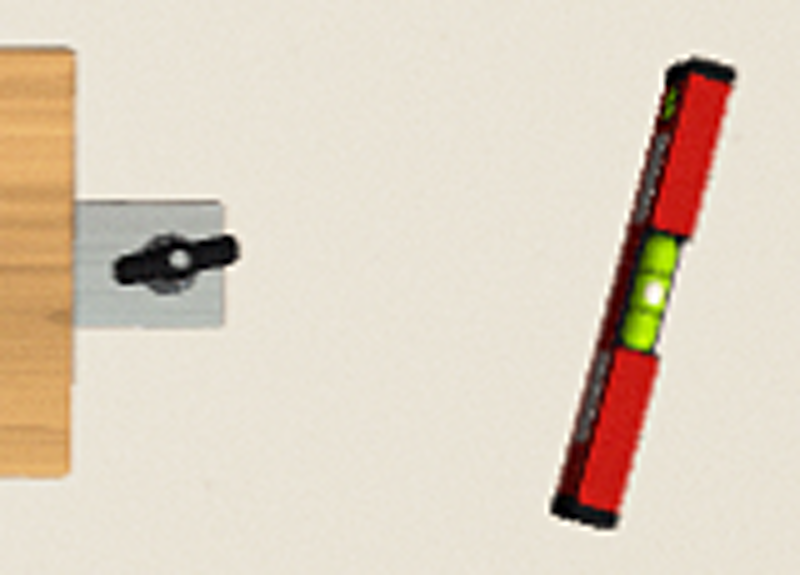

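The crop shows the wings pointing mostly along y at about yaw 105°. The vial is at about (470,288) in the full picture, so the level's centre is about (0.490,-0.338) at yaw 165.6°. The measured sizes match the given ones, so I'm moving above the level.

Request:
{"name": "drive_tool", "arguments": {"plan": [[-1,18,-25,0,0,0,4.4],[-1,18,-25,0,0,0,4.4],[-1,18,-25,0,0,0,4.4],[-1,18,-25,0,0,0,4.4],[-1,18,-25,0,0,0,4.4],[-1,30.5,-88.2,-6,0,0,4.4],[-1,30.5,-88.2,-6,0,0,4.4],[-1,30.5,-88.2,-6,0,0,4.4],[-1,30.5,-88.2,-6,0,0,4.4],[-1,30.5,-88.2,-6,0,0,4.4],[-1,30.5,-88.2,-6,0,0,4.4],[-1,30.5,-88.2,-6,0,0,4.4]], "squeeze": 30}}

```text
t: 1.6
tool_pos: [0.4495, -0.1349, 0.2043]
ee_rot: [3.141, 0.0, 2.89]
force: [1.6, 1.0, 0.6]
gripper_width: 0.998
gripper_force: 0.0
```

Request:
{"name": "drive_tool", "arguments": {"plan": [[-1,4.0,-20.3,-2,0,0,0],[-1,4.0,-20.3,-2,0,0,0],[-1,4.0,-20.3,-2,0,0,0],[-1,4.0,-20.3,-2,0,0,0],[-1,4.0,-20.3,-2,0,0,0],[-1,4.0,-20.3,-2,0,0,0]]}}

```text
t: 2.35
tool_pos: [0.4894, -0.3341, 0.1844]
ee_rot: [3.14, -0.001, 2.892]
force: [0.1, 0.1, 0.4]
gripper_width: 0.999
gripper_force: 0.0
```

```bash
python3 - <<'E'
from h import *
a,P=snap('wrist','w1.png'); o=robot.get_obs(); print(o['tool_pos'],np.degrees(o['ee_rot'])); print(P[3],P[2][:,2])
hsv=cv2.cvtColor(a,cv2.COLOR_RGB2HSV)
g=((hsv[:,:,0]>25)&(hsv[:,:,0]<70)&(hsv[:,:,1]>120)).astype(np.uint8); c=max(cv2.findContours(g,0,1)[0],key=cv2.contourArea);r=cv2.minAreaRect(c);print(r,onz(P,[r[0]],.044))
R=((hsv[:,:,0]<8)|(hsv[:,:,0]>172))&(hsv[:,:,1]>150)&(hsv[:,:,2]>150)
n,l,s,ce=cv2.connectedComponentsWithStats(R.astype(np.uint8))
for i in range(1,n):
  if s[i,4]>1000:
    c=max(cv2.findContours((l==i).astype(np.uint8),0,1)[0],key=cv2.contourArea);q=onz(P,cv2.boxPoints(cv2.minAreaRect(c)),.048); print(s[i],q.round(4).tolist(),q.mean(0))
E
```

```text
[ 0.4895442  -0.33393012  0.18466573] [ 1.79946223e+02 -4.60303774e-02  1.65720136e+02]
[ 0.41943814 -0.317513    0.31363352] [ 0.27416094 -0.06951948 -0.95916777]
((304.5, 221.0), (72.0, 21.0), 90.0) [[ 0.48290348 -0.34115445  0.044     ]]
```

View pics/w1.png

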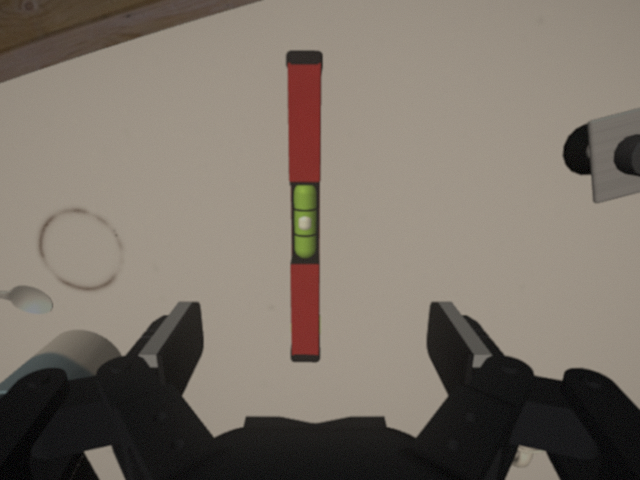

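The wrist view shows the level upright at (304,221), midway between the fingers and parallel to them. Its longitudinal offset is small, so I'm descending to grasp.

Request:
{"name": "drive_tool", "arguments": {"plan": [[-1,-0.2,-0.5,-6,0,0,0],[-1,-0.2,-0.5,-12,0,0,0],[-1,-0.2,-0.5,-15.9,0,0,0],[-1,-0.2,-0.5,-15.9,0,0,0],[1,-0.2,-0.5,-15.9,0,0,0],[1,-0.2,-0.5,-15.9,0,0,0],[1,-0.2,-0.5,-15.9,0,0,0],[1,-0.2,-0.5,-15.9,0,0,0],[1,-0.2,-0.5,-15.9,0,0,0],[1,-0.2,-0.5,-15.9,0,0,0]]}}

```text
t: 3.65
tool_pos: [0.4886, -0.3416, 0.0273]
ee_rot: [-3.141, 0.002, 2.89]
force: [-0.0, 0.7, 6.6]
gripper_width: 0.248
gripper_force: 31.1
```

Request:
{"name": "drive_tool", "arguments": {"plan": [[1,0,0,6,0,0,0],[1,0,0,12,0,0,0],[1,0,3,17,0,0,-8],[1,0,9,17,0,0,-18],[1,0,15,17,0,0,-28],[1,0,21,17,0,0,-38],[1,0,27,17,0,0,-48],[1,0,33,17,0,0,-58],[1,0,39,17,0,0,-68],[1,0,44.2,17,0,0,-74.6],[1,0,44.2,17,0,0,-74.6],[1,0,44.2,17,0,0,-74.6]]}}

```text
t: 5.15
tool_pos: [0.4869, 0.1011, 0.1949]
ee_rot: [-3.14, 0.001, 1.591]
force: [0.3, -0.3, -3.3]
gripper_width: 0.247
gripper_force: 30.7
```

```bash
python3 - <<'E'
from h import *
o=robot.get_obs();print(o['tool_pos'],np.degrees(o['ee_rot']),o['force'])
a,P=snap('side'); b,Q=snap('wrist')
v=np.hstack([cv2.resize(a[100:340,200:440],(480,480)),cv2.resize(b,(320,240))[:,:].repeat(2,0)])
cv2.imwrite('pics/d.png',v[:,:,::-1])
E
```

```text
[0.48689766 0.10109588 0.19494696] [-1.79904090e+02  4.70076780e-02  9.11451137e+01] [ 0.32130693 -0.3005043  -3.29737609]
```

View pics/d.png

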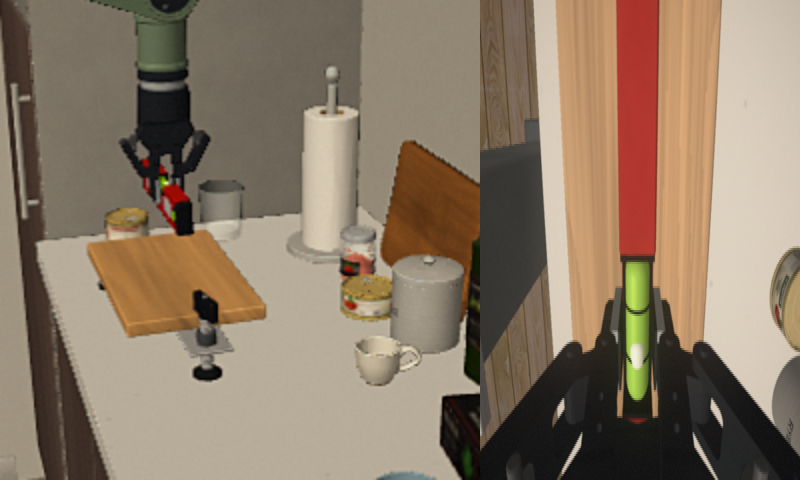

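The level is held straight and sits centred over the board, parallel to its edges. I'm lowering it now.

Request:
{"name": "drive_tool", "arguments": {"plan": [[1,0.1,0,-5,0,0,0],[1,0.1,0,-8.5,0,0,0],[1,0.1,0,-9.2,0,0,0],[1,0.1,0,-9.4,0,0,0],[1,0.1,0,-9.5,0,0,0],[1,0.1,0,-9.5,0,0,0]]}}

```text
t: 6.0
tool_pos: [0.4899, 0.101, 0.1022]
ee_rot: [3.139, -0.0, 1.588]
force: [-0.2, 0.5, -3.2]
gripper_width: 0.249
gripper_force: 30.7
```

Request:
{"name": "drive_tool", "arguments": {"plan": [[1,0,0,-0.2,0,0,0],[1,0,0,-0.4,0,0,0],[1,0,0,-0.4,0,0,0]]}}

```text
t: 6.38
tool_pos: [0.4893, 0.1012, 0.0984]
ee_rot: [3.141, 0.0, 1.589]
force: [-3.6, -0.8, 6.2]
gripper_width: 0.245
gripper_force: 32.0
```

Contact shows +6 N, so I'm releasing it and rising clear.

Request:
{"name": "drive_tool", "arguments": {"plan": [[0.3,0,0,0.1,0,0,0],[-0.2,0,0,0.1,0,0,0],[-0.2,0,0,0.1,0,0,0],[-0.2,0,0,0.1,0,0,0],[-0.2,0,0,4,0,0,0],[-0.2,0,-1,10,0,0,0],[-0.2,0,-7,12,0,0,0],[-0.2,0,-13,12,0,0,7],[-0.2,0,-17,12,0,0,14],[-0.2,0,-20,12,0,0,14],[-0.2,0,-20,12,0,0,14],[-0.2,0,-20,12,0,0,14]]}}

```text
t: 7.88
tool_pos: [0.4884, -0.0984, 0.2164]
ee_rot: [-3.141, -0.001, 1.833]
force: [-0.3, -0.3, 0.5]
gripper_width: 0.598
gripper_force: 0.0
```

```bash
python3 - <<'E'
from h import *
o=robot.get_obs();print(o['tool_pos'],np.degrees(o['ee_rot']),o['force'],o['gripper_width'])
b,Q=snap('wrist','w2.png')
c=onz(Q,[[320,240]],.11);print(c)
print(proj(Q,[[.4925,-.1024,.116],[.49,.1,.112],[.489,.21,.12]]))
E
```

```text
[ 0.48844231 -0.09835794  0.21642802] [-1.79981084e+02 -5.73248269e-02  1.05012062e+02] [-0.29993008 -0.25978163  0.4586319 ] 0.5980081474960615
[[ 0.49145788 -0.09813434  0.11      ]]
[[ 319.93207917  249.45394609]
 [ 417.47829665 -112.52724846]
 [ 482.47031954 -346.45824997]]
```

View pics/w2.png

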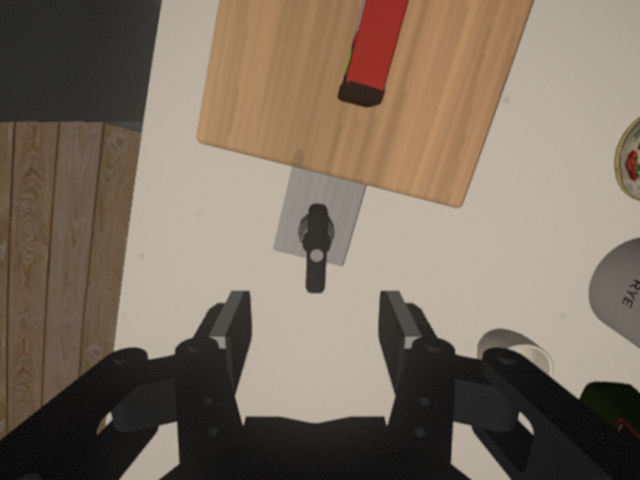

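The wrist view shows the wing grip aligned with the jaws, its axis spot at (316,255), about (0.491,-0.105). That fits 45 mm beyond the board end. The level lies lengthwise on the board. I'm descending to grip the knob.

Request:
{"name": "drive_tool", "arguments": {"plan": [[-0.2,0.3,-0.6,-5,0,0,0],[-0.2,0.3,-0.6,-10,0,0,0],[-0.2,0.3,-0.6,-11.6,0,0,0],[-0.2,0.3,-0.6,-11.6,0,0,0],[1,0.3,-0.6,-11.6,0,0,0],[1,0.3,-0.6,-11.6,0,0,0],[1,0.3,-0.6,-11.6,0,0,0],[1,0.3,-0.6,-11.6,0,0,0],[1,0.3,-0.6,-11.6,0,0,0]]}}

```text
t: 9.05
tool_pos: [0.4917, -0.1061, 0.1028]
ee_rot: [-3.141, 0.002, 1.833]
force: [-4.1, -1.6, 6.5]
gripper_width: 0.149
gripper_force: 32.5
```

```bash
python3 - <<'E'
from h import *
o=robot.get_obs();print(o['tool_pos'],np.degrees(o['ee_rot']),o['force'],o['ft_torque'],o['qpos'])
a,P=snap('top','t1.png'); u=proj(P,[[.489,.1,.11]])[0];print(u)
x,y=u.round().astype(int); cv2.imwrite('pics/e.png',cv2.resize(a[y-15:y+15,x-30:x+30,::-1],None,fx=13,fy=13,interpolation=2))
E
```

```text
[ 0.49170419 -0.10606311  0.10283746] [-1.79975465e+02  1.28680992e-01  1.05038275e+02] [-4.1484309  -1.64020113  6.49440296] [-0.25938272  0.82404451 -0.0306041 ] [-0.3834174   0.22491872  1.84410271 -0.00233642  1.07156251 -0.6447668 ]
[284.4912282 280.216601 ]
```

View pics/e.png

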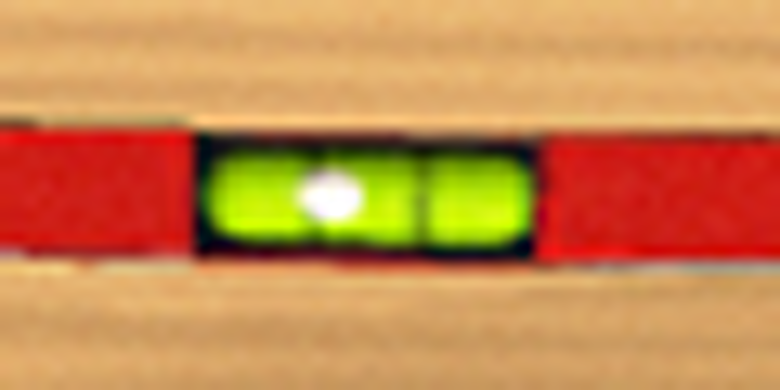

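The crop shows the lines at crop columns 318 and 420 and the bubble at 331, about 7.1 mm toward +y. That takes about 1.9 rad (110°) clockwise. I'm turning in two stages.

Request:
{"name": "drive_tool", "arguments": {"plan": [[1,0,0,0,0,0,-9],[1,0,0,0,0,0,-18],[1,0,0,0,0,0,-27],[1,0,0,0,0,0,-36],[1,0,0,0,0,0,-45],[1,0,0,0,0,0,-54],[1,0,0,0,0,0,-60],[1,0,0,0,0,0,-60]]}}

```text
t: 10.1
tool_pos: [0.4907, -0.1058, 0.1028]
ee_rot: [-3.141, 0.003, 0.786]
force: [-6.5, -1.2, 9.6]
gripper_width: 0.148
gripper_force: 32.9
```

Request:
{"name": "drive_tool", "arguments": {"plan": [[1,0,0,0,0,0,-9],[1,0,0,0.1,0,0,-18],[1,0,0,0.1,0,0,-27],[1,0,0,0.1,0,0,-36],[1,0,0,0.1,0,0,-45],[1,0,0,0.1,0,0,-50],[1,0,0,0.1,0,0,-50],[1,0,0,0.1,0,0,-50],[1,0,0,0.1,0,0,-50],[1,0,0,0.1,0,0,-50],[1,0,0,0.1,0,0,-50],[1,0,0,0.1,0,0,-50]]}}

```text
t: 11.6
tool_pos: [0.4903, -0.1049, 0.1028]
ee_rot: [3.141, 0.003, -0.087]
force: [-6.6, -0.1, 5.4]
gripper_width: 0.145
gripper_force: 32.2
```

```bash
cat > bub.py <<'E'
from h import *
def bub(a,x0=255,x1=320,y0=265,y1=295):
    c=cv2.resize(a[y0:y1,x0:x1],None,fx=8,fy=8,interpolation=2); h=cv2.cvtColor(c,cv2.COLOR_RGB2HSV)
    g=(h[:,:,0]>28)&(h[:,:,0]<60)&(h[:,:,1]>150); ys,xs=np.nonzero(g); X0,X1,Y0,Y1=xs.min(),xs.max(),ys.min(),ys.max()
    w=np.zeros_like(g); w[Y0:Y1+1,X0:X1+1]=1; w&=(h[:,:,1]<110)&(h[:,:,2]>170); wy,wx=np.nonzero(w)
    m=(Y0+Y1)//2; prof=c[m-30:m+30,X0:X1].astype(float)[:,:,1].mean(0)
    print('vial',X0,X1,Y0,Y1,'bubble',wx.mean(),w.sum(),'mid',(X0+X1)/2)
    return c
if __name__=='__main__':
    bub(cv2.imread('pics/t1.png')[:,:,::-1])
    a,P=snap('top','t2.png'); c=bub(a); cv2.imwrite('pics/f.png',c[:,:,::-1])
    o=robot.get_obs();print(o['t'],o['force'])
E
python3 bub.py
```

```text
vial 115 319 90 153 bubble 195.25910509885537 961 mid 217.0
vial 113 317 90 153 bubble 213.04221105527637 995 mid 215.0
11.65 [-5.49755569 -0.22510955  4.55953464]
```

View pics/f.png

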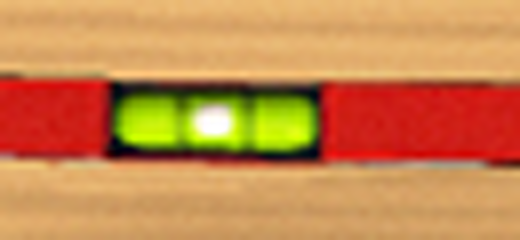

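The crop shows the bubble at 213 between lines at about 184 and 247 (3.3 px/mm), so it is about 0.6 mm off centre. I'm releasing the knob, rising and moving over the level's -y half to check from near.

Request:
{"name": "drive_tool", "arguments": {"plan": [[0.2,0,0,0,0,0,0],[0.2,0,0,0,0,0,0],[0.2,0,0,0,0,0,0],[0.2,0,0,5,0,0,0],[0.2,0,0,11,0,0,10],[1,0,2,11,0,0,20],[1,0,4,11,0,0,30],[1,0,6,11,0,0,40],[1,0,8,11,0,0,50],[1,0,10,11,0,0,60],[1,0,12,11,0,0,70],[1,0,14,11,0,0,80]]}}

```text
t: 13.15
tool_pos: [0.4918, 0.0357, 0.2118]
ee_rot: [3.141, -0.0, 1.315]
force: [-0.3, 0.4, 0.6]
gripper_width: -0.001
gripper_force: 0.0
```

Request:
{"name": "drive_tool", "arguments": {"plan": [[1,-0.1,1.2,0,0,0,10],[1,-0.1,1.2,0,0,0,16],[1,-0.1,1.2,0,0,0,16],[1,-0.1,1.2,0,0,0,16],[1,-0.1,1.2,0,0,0,16]]}}

```text
t: 13.78
tool_pos: [0.4907, 0.0469, 0.2117]
ee_rot: [3.142, -0.0, 1.587]
force: [-0.7, 0.1, -0.1]
gripper_width: 0.003
gripper_force: 0.0
```

```bash
python3 - <<'E'
from h import *
from bub import bub
o=robot.get_obs();print(o['t'],o['tool_pos'],np.degrees(o['ee_rot']),o['force'],o['gripper_width'])
a,P=snap('wrist','w3.png'); t,_=snap('top','t3.png')
try: bub(t)
except Exception as e: print('top occluded',e)
h=cv2.cvtColor(a,cv2.COLOR_RGB2HSV)
R=((h[:,:,0]<8)|(h[:,:,0]>172))&(h[:,:,1]>150)&(h[:,:,2]>80)
c=max(cv2.findContours(R.astype(np.uint8),0,1)[0],key=cv2.contourArea);print(onz(P,cv2.boxPoints(cv2.minAreaRect(c)),.12).round(4).tolist())
print('tip point now->',proj(P,[o['tool_pos']+np.array([0,0,-.014])]))
E
```

```text
13.775 [0.49069824 0.04686823 0.21170376] [ 1.79999738e+02 -1.20787515e-04  9.09521760e+01] [-0.73742375  0.05894155 -0.12429893] 0.003158598146930328
top occluded zero-size array to reduction operation minimum which has no identity
[[0.4772, 0.1796, 0.12], [0.4983, 0.1799, 0.12], [0.4996, 0.1352, 0.12], [0.4774, 0.1348, 0.12]]
tip point now-> [[314.78794154 304.08951326]]
```

View pics/w3.png

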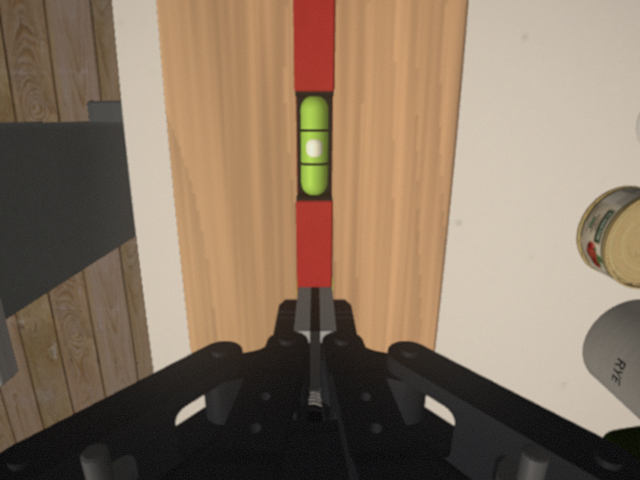

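The wrist view shows the bubble at row 148, between the lines at rows 131 and 164 (middle 147.5), so it is centred. The fingertips are over the level's centreline, about 60 mm from its middle. I'm descending to press.

Request:
{"name": "drive_tool", "arguments": {"plan": [[1,-0.1,0,-4,0,0,0],[1,-0.1,0,-6.5,0,0,0],[1,-0.1,0,-7.0,0,0,0],[1,-0.1,0,-7.3,0,0,0],[1,-0.1,0,-7.3,0,0,0],[1,-0.1,0,-7.3,0,0,0]]}}

```text
t: 14.62
tool_pos: [0.4905, 0.047, 0.1398]
ee_rot: [3.139, 0.0, 1.589]
force: [-0.8, 0.2, -0.3]
gripper_width: 0.004
gripper_force: 0.0
```

Request:
{"name": "drive_tool", "arguments": {"plan": [[1,0,0,-0.2,0,0,0],[1,0,0,-0.4,0,0,0],[1,0,0,-0.4,0,0,0]]}}

```text
t: 15.0
tool_pos: [0.4894, 0.0471, 0.1345]
ee_rot: [-3.141, -0.0, 1.589]
force: [0.7, -0.2, 0.1]
gripper_width: 0.005
gripper_force: 0.0
```

Request:
{"name": "drive_tool", "arguments": {"plan": [[1,0,0,-0.1,0,0,0],[1,0,0,-0.1,0,0,0],[1,0,0,-0.1,0,0,0]]}}

```text
t: 15.38
tool_pos: [0.4898, 0.047, 0.1341]
ee_rot: [3.141, 0.0, 1.589]
force: [-1.8, -0.8, 4.7]
gripper_width: 0.001
gripper_force: 2.4
```

Request:
{"name": "drive_tool", "arguments": {"plan": [[1,0,0,-0.05,0,0,0],[1,0,0,-0.05,0,0,0],[1,0,0,-0.05,0,0,0],[1,0,0,-0.05,0,0,0],[1,0,0,-0.05,0,0,0],[1,0,0,-0.05,0,0,0],[1,0,0,-0.05,0,0,0],[1,0,0,-0.05,0,0,0],[1,0,0,-0.05,0,0,0],[1,0,0,-0.05,0,0,0]]}}

```text
t: 16.62
tool_pos: [0.49, 0.0471, 0.1341]
ee_rot: [3.141, 0.0, 1.589]
force: [-2.3, 0.2, 6.8]
gripper_width: -0.001
gripper_force: 3.8
```

```bash
python3 - <<'E'
from h import *
o=robot.get_obs();print(o['t'],o['tool_pos'],o['force'])
a,P=snap('wrist'); cv2.imwrite('pics/w4.png',a[:,:,::-1])
E
```

```text
16.625 [0.48996576 0.0470553  0.13411888] [-2.26062631  0.24685211  6.79771439]
```

View pics/w4.png

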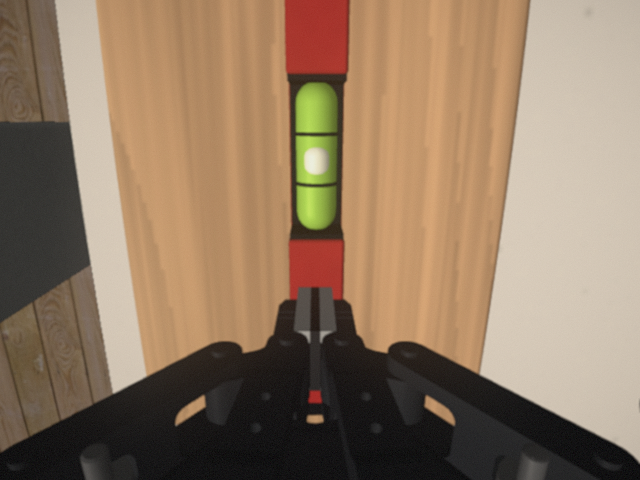

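Under a steady 6.8 N push the bubble is at row 161, between the lines at rows 134 and 185 (about 0.5 mm off centre). I'm handing the job in.

```bash
python3 -c "
from workcell import robot
print(robot.finish_job())"
```

```text
the job is handed in; nothing more can be done
None
```

The plinth is levelled and the job is handed in at about 17 s: the bubble sits about 0.5 mm off centre, between its lines, and the arm is still pressing the level onto the board with about 7 N.

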